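# Prop the bench timer on its sloping stand

### The job

Take the white bench timer from the table and set it on the grey sloping stand, lying flat on the slope with its lower edge resting against the wooden cleat so that it cannot slide off, about in the middle of the stand's width and square to the cleat. Its keys must be at the cleat and its display uphill, so that it can be read. Set it down rather than dropping it, and leave the blue filter case and the small blue screw cap where they are.

Things in the scene. Friction and masses are not known exactly. Their poses are not given: they have to be found in the camera images.
- timer_center (a point): Centre of the bench timer (half-way up): a loose white slab, 66 mm along its x, 62 mm wide along its y, 18 mm high (sides solid up to 15 mm), about 75 g, lying face up on the table. Its x axis points from the end with three keys (two dark, one red) to the end with the grey display; z is up out of its face. Grasp it by the sides 62 mm apart (fingers closing along its y).
- timer_display (a point): Point in the display half of the timer, 16 mm from its centre along the timer's +x, at half height.
- timer: The timer itself; its origin is the centre of its underside, axes as for its centre.
- slope: Grey slippery board of the fixed stand, 136 mm wide, sloping 20 degrees, low side roughly to the robot. Origin: on its surface at the foot of the uphill face of the wooden cleat, mid-width, 34 mm above the table. x points up the slope, y along the cleat, z square out of the board. Surface from x = 0 to 124 mm. The cleat spans the lower edge, 10 mm thick, 11 mm high. A timer let go slides down to it.
- seat (a point): Where the centre of the seated timer belongs: 33 mm uphill of the cleat's face, at mid-width, 9 mm off the board's surface; axes as the board's.
- filter_case: Bystander: loose blue hinged case, 74 x 66 x 30 mm, origin at the centre of its underside. Not to be moved.
- spare_cap: Bystander: loose small blue screw cap, 23 mm across, 12 mm high, origin at the centre of its underside. Not to be moved.
There are look-alikes about, which are no part of the job. What is meant by the timer is not yellow, and is the smaller of those in its own colour.

How it is judged:
At the end, for the whole second after the job is handed in: The timer lies at rest flat on the slope (within 7 degrees), its lower edge against the cleat: its centre is 27 to 43 mm uphill of the cleat, within 25 mm of the middle of the width and 5 to 13 mm off the board; it is square to the cleat within 12 degrees, keys at the cleat and display uphill (x of timer_center in the frame of slope between 0.027 and 0.043 m and y of timer_center in the frame of slope between -0.025 and 0.025 m and z of timer_center in the frame of slope between 0.005 and 0.013 m and angle between the x axis of timer and the x axis of slope, either way round below 0.21 rad and angle between the z axis of timer and the z axis of slope, either way round below 0.12 rad and x of timer_display in the frame of slope above 0.042 m and linear speed of timer below 0.02 m/s and angular speed of timer below 0.2 rad/s); the robot touches nothing.
It fails at once if the blue filter case or the small blue cap is pushed more than 30 mm out of place (distance of any of filter_case, spare_cap from where it was at the start of the episode above 0.03 m).
It fails at once if the timer is dropped or thrown: it moves faster than 0.6 m/s while no finger touches it (contact force between the fingers and timer below 0.001 N and linear speed of timer above 0.6 m/s).
It also fails if it takes over 34 s, if anything falls off the work surface, if the arm or the gripper's body presses on something with over 40 N, if the wrist force passes 120 N, or if a joint passes its speed limit or range.

### The arm

A 6-joint arm with a two-finger parallel gripper is mounted at the origin on the work surface; the furniture and walls round the work are solid. World frame = base frame: x ahead of the robot, y to its left, z up, the work surface at z = 0. Lengths are in m, angles in rad, forces in N, time in s.
With the tool pointing down it reaches from about 0.4 to 0.825 m from the base axis. Payload 7 kg.
Tool frame: the origin (TCP) lies on the mounting face of the last link; the fingertips stand 178 mm ahead of it and the grasp point (between the pads) lies arm.grip_depth ahead of it (arm.grip_depth is the distance from the TCP to the grasp point, in m); z points along the fingers, y is the direction in which the jaws open and shut (so a half turn about z gives the same grasp; the last joint's range is limited). The gripper opens to 88 mm and grips with 3 to 60 N. Pads are 19 mm wide; open, the fingers measure 130 mm over their backs; the gripper's body (78 mm by 193 mm) begins 47 mm behind the grasp point.
Start: joints at [-0.889, 0.359, 0.012, 0, -1.224, -0.288], TCP at [0.259, -0.623, 0.405] pointing down, gripper open.
Joint ranges: [-3.07, 3.07], [-1.43, 2.12], [-1.02, 1.25], [-3.03, 1.67], [-3.05, -0], [-3.03, 3.03]. Speed limits (rad/s): [2.39, 2.39, 3.01, 3.14, 3.14, 3.14].

### API

Orientations are given as [roll, pitch, yaw] about the fixed x, y, z axes, in that order (R = Rz(yaw) Ry(pitch) Rx(roll)).
In Python, from station import arm gives the robot as it stands.
- The arm moves only by the tool carry_out, never from a script. Its argument "targets" is a list that holds one entry, the list of rows, each a list of 7 numbers: the turn, a rotation vector about the tool's x, y, z in units of 8 degrees (1.0 is 8 degrees), then the shift along the tool's x, y, z in units of 2.5 cm (1.0 is 2.5 cm), then the opening, from -1 (shut) to 1 (fully open). A call has 1 to 20 rows; each row shifts and turns the commanded pose from where the row before left it, along the tool's axes as they then stand; what a row does not reach is not made up. A row lasts 1/8 s, in which the tool goes at most 62.5 mm and 10.7 degrees, less where a joint would pass 70% of its speed; a pose out of reach is approached as far as the arm can. A call with a number of a shift or a turn outside -1 to 1 is refused whole. A call with a gripper value outside its range is refused whole. The fingers move at their own pace and stop on an object; "squeeze" is the grip in N (left out, the last holds). Time passes only in rows, so rows that do not move let the fingers close. It gives the time, the measured TCP pose, the force and the opening at its end, in the units of the state.
- arm.get_state(): the state, without advancing time (a new reading comes with each control period).
- arm.grab_frame(name): name is "scene" or "top" or "wrist"; returns (picture, depth): 480x640x3 uint8, red, green, blue; 480x640 float32, m along the optical axis (not along the pixel's ray), 0 where there is no reading.
- arm.camera_model(name): a dict with "camera_matrix" (3x3 intrinsics, pixels), "distortion" ([k1, k2, p1, p2, k3] as OpenCV has them; the pictures are not rectified), "world_from_camera" (4x4, takes a point from camera to world coordinates). Camera axes: x right, y down, z forward; pixel columns grow to the right and rows downward; lengths in m; the calibration is good to about 2 mm. A picture is of the moment at which its call begins: read the wrist's pose just before it. camera_model takes no time and is no camera call; for the wrist camera it gives the pose at the moment of the call.
- arm.job_done(): hands the job in, once; it reports no verdict.
Trained networks look in the newest picture that a camera, given by its name, has taken for a name from the list of things; names that differ only in an ending like _2 or _b are one class to them, and where a whole thing is asked for, a point or a joint stands for the part that bears it (a point fixed in the world has none). Each returns a list of dicts, best first, with "conf" (0 to 1); they miss things now and then, are a little off and sometimes report something else, mostly with a low value. They report only what shows in the picture. A call takes as long as a camera call. They do not tell look-alikes from the thing itself.
- arm.spot_in(camera, query): "point" ([row, column] in pixels, amid what is visible of it).
- arm.landmark_of(camera, query): "point" ([row, column] in pixels: a listed point, or the origin of a listed thing).
The state is a dict: "t": time; "q": joint angles; "qd": joint speeds; "joint_efforts": joint torques, N m; "eef_pos": TCP position; "ee_rot": TCP orientation; "force": force on the tool from outside, world axes, zero at the start; "moment": the same for the moment, N m; "width": finger opening in m.
Only numpy, scipy, OpenCV 4.12 (cv2) and the standard library are available. Lean on these libraries where they do the work, as an engineer would, in place of code of your own. Each camera call takes 0.05 s, during which the arm holds its last target.

## Working session

There is one attempt and no reset: what is moved stays moved. The work goes in short steps, Python scripts to look and compute and a tool call to move; the robot and the scene stay as the last step left them, time stands still between calls to the robot, and variables do not carry over. Pictures are saved under pics/ and viewed, and the job is handed in when it is done.

Besides the shell and the picture viewer there is one more tool, called after "Call:" as name([rows], argument=value, ...), one row to a line, values as JSON. carry_out: Moves the arm, as the interface text tells. Its arguments: {"type":"object","properties":{"targets":{"type":"array"},"squeeze":{"type":"number"}},"required":["targets"]}

```bash
ls; mkdir -p pics; cat > h.py <<'E'
import numpy as np, cv2
from station import arm
from scipy.spatial.transform import Rotation as R
def shot(n,f):
    m=arm.camera_model(n); p,d=arm.grab_frame(n)
    cv2.imwrite('pics/'+f,p[:,:,::-1]); np.savez('pics/'+f+'.npz',p=p,d=d,K=m['camera_matrix'],D=m['distortion'],T=m['world_from_camera']); return p,d,m
def cloud(d,m):
    K=np.array(m['camera_matrix']);D=np.array(m['distortion']);T=np.array(m['world_from_camera'])
    h,w=d.shape; u,v=np.meshgrid(np.arange(w),np.arange(h))
    q=cv2.undistortPoints(np.stack([u,v],-1).reshape(-1,1,2).astype(float),K,D).reshape(h,w,2)
    P=np.dstack([q[...,0]*d,q[...,1]*d,d]); W=P@T[:3,:3].T+T[:3,3]; W[d==0]=np.nan; return W
E
python3 - <<'E'
from h import *
for n in ['scene','top','wrist']:
    p,d,m=shot(n,n+'1.png')
    W=cloud(d,m)
    for q in ['timer_center','timer_display','slope','seat','filter_case','spare_cap']:
        for r in arm.landmark_of(n,q)[:4]:
            i,j=map(int,np.round(r['point']));i=min(max(i,0),479);j=min(max(j,0),639)
            print(n,q,round(r['conf'],2),(i,j),W[i,j].round(3))
s=arm.get_state();print(s['t'],s['eef_pos'],s['ee_rot'],arm.grip_depth,s['width'])
E
```

```text
pics
scene timer_center 0.97 (310, 272) [ 0.44  -0.067  0.015]
scene timer_display 0.97 (304, 264) [ 0.463 -0.072  0.016]
scene slope 0.62 (250, 310) [ 0.492 -0.228  0.043]
scene seat 0.63 (236, 307) [ 0.526 -0.261  0.048]
scene filter_case 0.86 (282, 189) [ 0.614 -0.041  0.019]
scene spare_cap 0.71 (291, 323) [ 0.415 -0.169  0.011]
top timer_center 0.96 (394, 402) [ 0.204 -0.333  0.019]
top timer_center 0.94 (325, 362) [ 0.32  -0.263  0.024]
top timer_center 0.83 (246, 258) [ 0.452 -0.081  0.017]
top timer_display 0.88 (314, 367) [ 0.338 -0.272  0.024]
top timer_display 0.75 (401, 403) [ 0.192 -0.335  0.016]
top timer_display 0.6 (236, 259) [ 0.47  -0.082  0.015]
top slope 0.58 (218, 351) [ 0.501 -0.241  0.039]
top seat 0.9 (209, 363) [ 0.516 -0.261  0.045]
top filter_case 0.57 (140, 251) [ 0.636 -0.065  0.034]
top spare_cap 0.47 (269, 315) [ 0.414 -0.181  0.013]
wrist timer_center 0.74 (267, 607) [ 0.199 -0.579  0.301]
wrist timer_display 0.77 (256, 620) [ 0.192 -0.336  0.015]
1.05 [ 0.25898312 -0.62332494  0.4046649 ] [-3.14156113e+00  7.86934576e-07 -2.74776828e+00] 0.1593 0.08795574017778462
```

View pics/scene1.png

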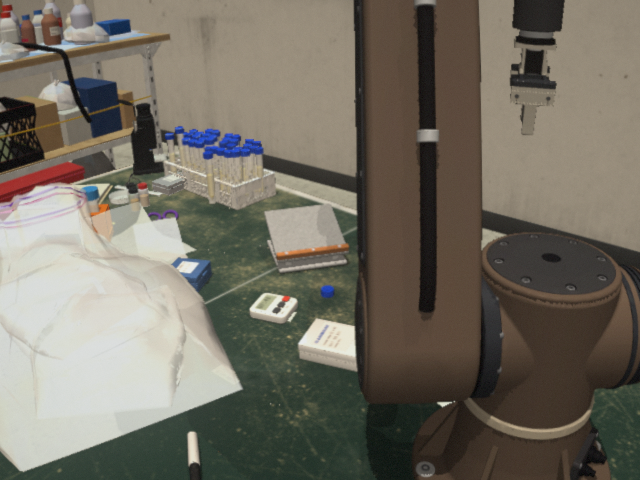

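View pics/top1.png

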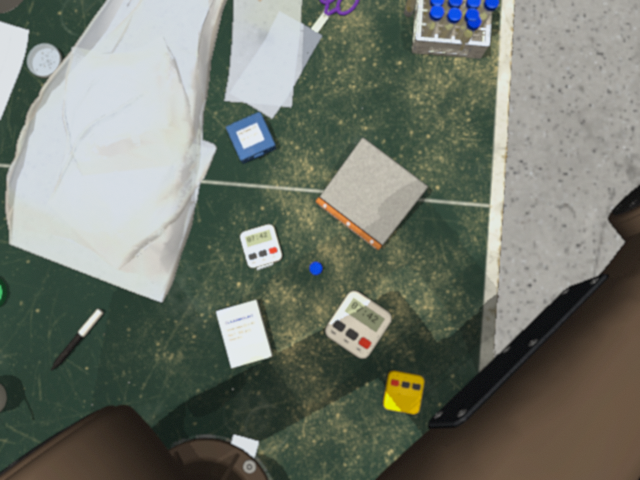

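```bash
python3 - <<'E'
from h import *
z=np.load('pics/top1.png.npz');p,d=z['p'],z['d'];m=dict(camera_matrix=z['K'],distortion=z['D'],world_from_camera=z['T']);W=cloud(d,m)
c=p[200:380,225:420];a=cv2.resize(c,None,fx=3.3,fy=3.3,interpolation=cv2.INTER_CUBIC)
cv2.imwrite('pics/crop1.png',a[:,:,::-1])
def rect(sel,name):
    pts=W[sel][:,:2].astype(np.float32);r=cv2.minAreaRect(pts*1000);print(name,len(pts),r,np.nanmedian(W[sel][:,2]),np.nanmax(W[sel][:,2]))
for nm,(r0,r1,c0,c1) in dict(t=(215,275,232,292),big=(285,365,320,395),cap=(258,280,305,327),case=(105,168,220,280),box=(290,375,210,280)).items():
    s=np.zeros(d.shape,bool);s[r0:r1,c0:c1]=1
    rect(s&(W[...,2]>0.008),nm)
# slope
s=np.zeros(d.shape,bool);s[130:255,305:435]=1;s&=(W[...,2]>0.015);rect(s,'stand')
s2=np.zeros(d.shape,bool);s2[165:220,345:400]=1
P=W[s2&(W[...,2]>0.03)]
for k in range(4):
    ce=P.mean(0);n=np.linalg.svd(P-ce)[2][2];n*=np.sign(n[2]);P=P[abs((P-ce)@n)<.004]
print(n,np.degrees(np.arccos(n[2])),ce)
x=np.array([-n[0],-n[1]]);x/=np.linalg.norm(x);print('uphill yaw',np.degrees(np.arctan2(x[1],x[0])))
for cam in ['scene','top']:
  z=np.load(f'pics/{cam}1.png.npz');p=z['p'].astype(int);Wc=cloud(z['d'],dict(camera_matrix=z['K'],distortion=z['D'],world_from_camera=z['T']))
  o=(p[...,0]>p[...,2]*1.8)&(p[...,0]>100)&(abs(Wc[...,0]-.49)<.1)&(abs(Wc[...,1]+.23)<.1)&(Wc[...,2]>.02)
  Q=Wc[o];r=cv2.minAreaRect((Q[:,:2]*1000).astype(np.float32));print(cam,'cleat',len(Q),r,np.percentile(Q[:,2],[5,50,95]))
  print(cv2.boxPoints(r))
E
```

```text
t 1309 ((453.38037109375, -85.0129165649414), (65.92510223388672, 62.18058395385742), 17.486711502075195) 0.01700947027021571 0.026194743362945472
big 2737 ((318.0043640136719, -258.04180908203125), (93.66155242919922, 96.18543243408203), 57.7412223815918) 0.02336336163911712 0.03283904923965064
cap 128 ((415.8173522949219, -181.15061950683594), (20.85467529296875, 20.99211311340332), 2.429675817489624) 0.013564017553732377 0.01900775004053612
case 1703 ((654.5946655273438, -63.76284408569336), (88.15802001953125, 107.08303833007812), 86.74515533447266) 0.031186164168763186 0.03743559961193066
box 2525 ((312.0434875488281, -57.40099334716797), (123.84677124023438, 73.3497085571289), 17.168685913085938) 0.02919821383403609 0.03589114866412624
stand 6457 ((540.9586181640625, -272.5987854003906), (136.4075927734375, 131.59634399414062), 53.10352325439453) 0.055694733190639 0.0818103319445963
[-0.27458594  0.20455262  0.9395535 ] 20.023292283412875 [ 0.54360663 -0.27556349  0.05653775]
uphill yaw -36.68424508932668
scene cleat 313 ((489.6073303222656, -233.19876098632812), (135.04774475097656, 13.440093994140625), 52.44852828979492) [0.03664151 0.04120907 0.04404775]
[[ 443.1256  -282.6364 ]
 [ 453.781   -290.8278 ]
 [ 536.08905 -183.76111]
 [ 525.43365 -175.56973]]
top cleat 415 ((492.20904541015625, -236.44775390625), (135.3196258544922, 10.20391845703125), 53.0426139831543) [0.04074067 0.04450512 0.04765602]
[[ 447.45367 -287.44617]
 [ 455.60742 -293.58096]
 [ 536.9644  -185.44934]
 [ 528.81067 -179.31454]]
```

View pics/crop1.png

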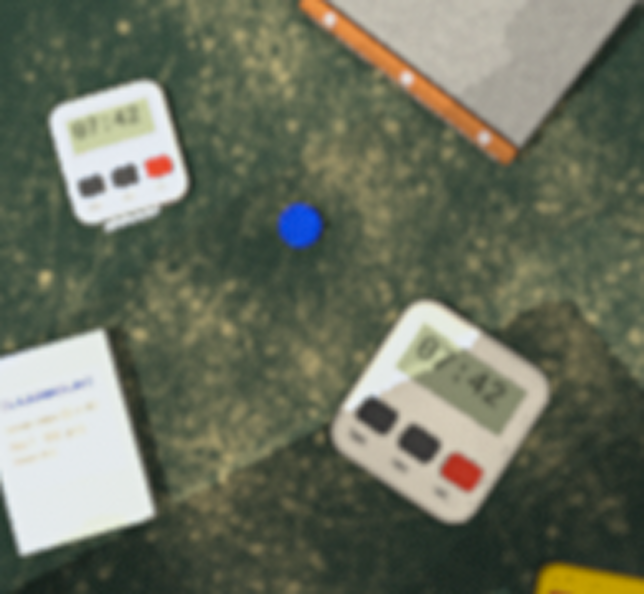

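Candidates in the top picture, as (row, col):
- White at (246,260), measured 66×62 mm.
- Larger off-white at (325,360), about 93 mm.
- Yellow at (394,402).

The timer meant is the one at (246,260), because it is white and the smaller of the two in its colour. The crop confirms this: keys toward the robot, display away, x axis at yaw about +17.5°. The cleat is at about (235,350).

Next I move above the timer.

Call:
carry_out([
  [[0, 0, 0.64, 0, 0, 0, 1], [0, 0, 0, -0.73, 0.96, 0.3, 1], [0, 0, 0, -0.73, 0.96, 0.3, 1], [0, 0, 0, -0.73, 0.96, 0.3, 1], [0, 0, 0, -0.73, 0.96, 0.3, 1], [0, 0, 0, -0.73, 0.96, 0.3, 1], [0, 0, 0, -0.73, 0.96, 0.3, 1], [0, 0, 0, -0.73, 0.96, 0.3, 1], [0, 0, 0, -0.73, 0.96, 0.3, 1], [0, 0, 0, -0.73, 0.96, 0.3, 1], [0, 0, 0, -0.73, 0.96, 0.3, 1], [0, 0, 0, -0.73, 0.96, 0.3, 1], [0, 0, 0, -0.73, 0.96, 0.3, 1], [0, 0, 0, -0.73, 0.96, 0.3, 1], [0, 0, 0, -0.73, 0.96, 0.3, 1], [0, 0, 0, -0.73, 0.96, 0.3, 1], [0, 0, 0, -0.73, 0.96, 0.3, 1], [0, 0, 0, -0.73, 0.96, 0.3, 1], [0, 0, 0, -0.73, 0.96, 0.3, 1], [0, 0, 0, -0.73, 0.96, 0.3, 1]],
])

```text
t: 3.55
eef_pos: [0.4535, -0.0833, 0.2622]
ee_rot: [-3.141, 0.001, -2.837]
force: [0.3, -0.2, -0.3]
width: 0.0873
```

```bash
cat > m.py <<'E'
from h import *
import sys
n=sys.argv[1]
p,d,m=shot('wrist',n+'.png');W=cloud(d,m)
s=arm.get_state();print(s['t'],s['eef_pos'],np.degrees(s['ee_rot']),s['width'],s['q'])
s=(abs(W[...,0]-.453)<.06)&(abs(W[...,1]+.085)<.06)
pi=p.astype(int);print('table z',np.nanmedian(W[...,2]))
w=s&(W[...,2]>0.010)&(W[...,2]<.03)
r=cv2.minAreaRect((W[w][:,:2]*1000).astype(np.float32));print(w.sum(),r,np.nanmedian(W[w][:,2]))
for q in ['timer_center','timer_display','slope','seat']:
  for r in arm.landmark_of('wrist',q)[:2]:
    i,j=map(int,np.round(r['point']));print(q,r['conf'],i,j,W[min(i,479),min(j,639)])
E
python3 m.py w2
```

```text
3.6 [ 0.4545502  -0.08151058  0.26158731] [-1.79997667e+02  5.95758942e-02 -1.62522861e+02] 0.08777223005772314 [ 2.50863309e-01  1.59461285e-01 -6.36429634e-01 -2.23833084e-05
 -7.73864934e-01 -1.51661003e+00]
table z 0.0018034097901461488
11321 ((451.8453369140625, -83.28398132324219), (66.35639190673828, 62.140228271484375), 17.522985458374023) 0.01554446910806423
timer_center 0.72 248 308 [ 0.45296212 -0.08394801  0.01490298]
timer_display 0.67 272 309 [ 0.46645165 -0.07909521  0.01601025]
```

View pics/w2.png

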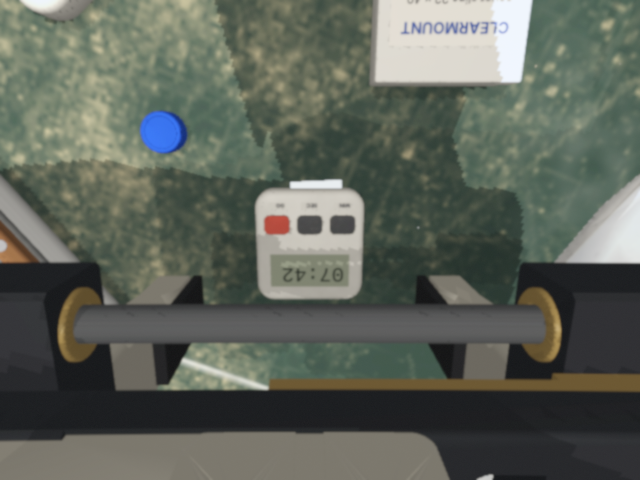

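Call:
carry_out([
  [[0, 0, 0, 0.1, -0.07, 0.8, 1], [0, 0, 0, 0, 0, 0.8, 1], [0, 0, 0, 0, 0, 0.8, 1], [0, 0, 0, 0, 0, 0.6, 1], [0, 0, 0, 0, 0, 0.2, 1], [0, 0, 0, 0, 0, 0, 1]],
], squeeze=15)

```text
t: 4.55
eef_pos: [0.4512, -0.0872, 0.1823]
ee_rot: [-3.142, -0.0, -2.838]
force: [-0.5, -0.4, -0.2]
width: 0.0878
```

```bash
python3 m.py w3
```

```text
4.6 [ 0.45136726 -0.0870592   0.18262124] [-1.79992991e+02  3.16163461e-02 -1.62579522e+02] 0.08752303003376044 [ 2.39909615e-01  2.89109962e-01 -7.22090016e-01  1.63500516e-04
 -5.59037839e-01 -1.50679987e+00]
table z 0.0022731373352636863
19628 ((450.88006591796875, -84.73072052001953), (66.2756576538086, 117.07183074951172), 21.621004104614258) 0.015621302302847029
timer_center 0.64 310 315 [ 0.42042954 -0.09519653  0.08637624]
timer_display 0.76 346 318 [ 0.46580206 -0.07855515  0.01539324]
```

View pics/w3.png

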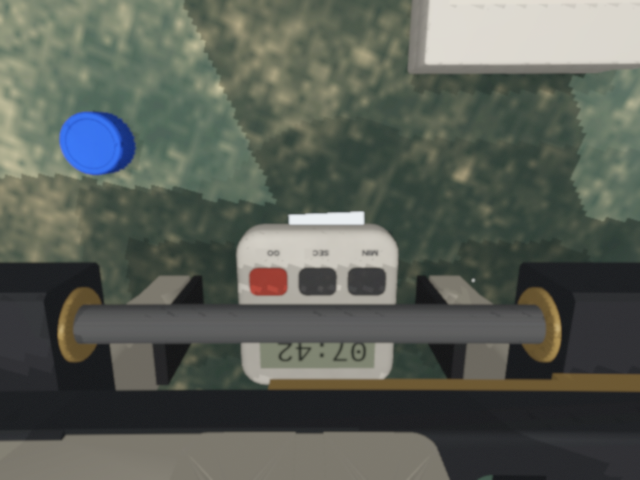

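Call:
carry_out([
  [[0, 0, 0, 0, 0.1, 0.08, 1], [0, 0, 0, 0, 0, 0, 0], [0, 0, 0, 0, 0, 0, -0.5], [0, 0, 0, 0, 0, 0, -0.5], [0, 0, 0, 0, 0, 0, -0.5], [0, 0, 0, 0, 0, 0, -0.5], [0, 0, 0, 0, 0, 0, -0.5]],
], squeeze=15)

```text
t: 5.68
eef_pos: [0.4505, -0.0844, 0.1802]
ee_rot: [3.142, 0.0, -2.837]
force: [0.1, -0.4, 0.5]
width: 0.0615
```

Call:
carry_out([
  [[0, 0, 0, 0, 0, -0.4, -0.5], [0, 0, 0, 0, 0, -0.8, -0.5], [0, 0, 0, 0, 0, -0.8, -0.5], [0, 0, 0, 0, 0, -0.8, -0.5], [0, 0, 0, 0, 0, -0.8, -0.5], [0, 0, 0.85, 0, 0, -0.4, -0.5], [0, 0, 0.85, 0, 0, 0, -0.5], [0, 0, 0.85, 0, 0, 0, -0.5], [0, 0, 0.85, 0, 0, 0, -0.5], [0, 0, 0.85, 0, 0, 0, -0.5], [0, 0, 0.85, 0, 0, 0, -0.5], [0, 0, 0.85, 0, 0, 0, -0.5], [0, 0, 0.85, 0, 0, 0, -0.5], [0, 0, 0, 0, 0, 0, -0.5]],
])

```text
t: 7.42
eef_pos: [0.4503, -0.0844, 0.2807]
ee_rot: [3.141, 0.0, 2.497]
force: [1.1, 0.1, -0.3]
width: 0.0618
```

```bash
cat > g.py <<'E'
from h import *
# timer pose in tool frame at grasp
def T(p,Rm): M=np.eye(4);M[:3,:3]=Rm;M[:3,3]=p;return M
G=T([.4505,-.0844,.1802],R.from_euler('xyz',[3.1416,0,-2.837]).as_matrix())
TM=T([.452,-.084,0],R.from_euler('z',17.5,degrees=True).as_matrix())
X=np.linalg.inv(G)@TM
O=np.array([.498,-.2405,.034]);yaw=-36.85
S=T(O,R.from_euler('z',yaw,degrees=True).as_matrix()@R.from_euler('y',-20,degrees=True).as_matrix())
def go(x,y,z):
    s=arm.get_state();C=T(s['eef_pos'],R.from_euler('xyz',s['ee_rot']).as_matrix())
    goal=S@T([x,y,z],np.eye(3))@np.linalg.inv(X)
    D=np.linalg.inv(C)@goal
    print('t',s['t'],'timer in slope now',(np.linalg.inv(S)@C@X)[:3,3].round(4))
    print('turn',np.degrees(R.from_matrix(D[:3,:3]).as_rotvec())/8,'shift(before turning)',D[:3,3]/.025,'shift in final axes',(D[:3,:3].T@D[:3,3])/.025, 'goal',goal[:3,3])
E
python3 - <<'E'
from g import *
print(S[:3,:3])
go(.038,0,.06)
s=arm.get_state();print(s['eef_pos'],np.degrees(s['ee_rot']),s['q'])
E
```

```text
[[ 0.75194985  0.59972214 -0.27368736]
 [-0.56355447  0.80020832  0.20511705]
 [ 0.34202014  0.          0.93969262]]
t 7.425 timer in slope now [-0.0995  0.0963  0.107 ]
turn [ 1.30093086e-04 -2.49785108e+00 -2.32136029e-03] shift(before turning) [-3.35730685 -3.8455696   0.34036364] shift in final axes [-3.03763206 -3.84660002  1.46704531] goal [ 0.45970995 -0.21171629  0.27218051]
[ 0.45034011 -0.08443903  0.28069849] [1.79979704e+02 1.71789104e-02 1.43086610e+02] [ 2.46565822e-01  1.26392507e-01 -6.20533855e-01  1.42035748e-05
 -8.23405999e-01 -2.46163194e+00]
```

Call:
carry_out([
  [[0, 0, 0, -0.67, -0.77, 0, -0.5], [0, 0, 0, -0.67, -0.77, 0, -0.5], [0, 0, 0, -0.67, -0.77, 0, -0.5], [0, 0, 0, -0.67, -0.77, 0, -0.5], [0, 0, 0, -0.67, -0.77, 0, -0.5], [0, -0.5, 0, 0, 0, 0, -0.5], [0, -0.5, 0, 0, 0, 0, -0.5], [0, -0.5, 0, 0, 0, 0, -0.5], [0, -0.5, 0, 0, 0, 0, -0.5], [0, -0.5, 0, 0, 0, 0, -0.5], [0, 0, 0, 0, 0, 0, -0.5], [0, 0, 0, 0, 0, 0, -0.5]],
])

```text
t: 8.93
eef_pos: [0.4594, -0.2122, 0.2805]
ee_rot: [-3.141, 0.348, 2.496]
force: [0.5, 0.0, -0.1]
width: 0.0618
```

```bash
python3 - <<'E'
from g import *
s=arm.get_state();print(s['width'],s['q'])
go(.038,0,.004)
for n in ['wrist','top','scene']: 
    p,d,m=shot(n,n+'4.png');W=cloud(d,m)
    for q in ['timer_center','seat','slope']:
      for r in arm.landmark_of(n,q)[:1]: 
        i,j=map(int,r['point']);print(n,q,r['conf'],i,j,W[min(i,479),min(j,639)])
a=cv2.imread('pics/scene4.png')[180:330,200:400];b=cv2.imread('pics/wrist4.png');a=cv2.resize(a,(400,300),interpolation=cv2.INTER_CUBIC)
c=cv2.resize(cv2.imread('pics/top4.png')[110:290,250:490],(400,300))
cv2.imwrite('pics/mix4.png',np.vstack([np.hstack([a,c]),np.hstack([cv2.resize(b,(400,300)),np.zeros((300,400,3),np.uint8)])]))
E
```

```text
0.06184342771305018 [-0.03497365  0.1087873  -0.88500801  0.61285885 -0.34734885 -2.73660973]
t 8.925 timer in slope now [ 0.0408 -0.0008  0.0678]
turn [-0.0068358  -0.00539967 -0.00860741] shift(before turning) [0.11612534 0.02547375 2.55331566] shift in final axes [0.11802112 0.02317745 2.55325062] goal [ 0.47503644 -0.22320284  0.21955772]
wrist timer_center 0.57 315 306 [ 0.46211236 -0.21454954  0.18011938]
wrist slope 0.84 180 312 [ 0.49402297 -0.23616681  0.04348053]
top timer_center 0.88 207 355 [ 0.47386784 -0.23454007  0.3496878 ]
scene timer_center 0.69 207 308 [ 0.49979671 -0.23479142  0.12344082]
scene seat 0.92 236 306 [ 0.5300161  -0.26240929  0.04664709]
scene slope 0.72 248 312 [ 0.49132911 -0.23299439  0.04478575]
```

View pics/mix4.png

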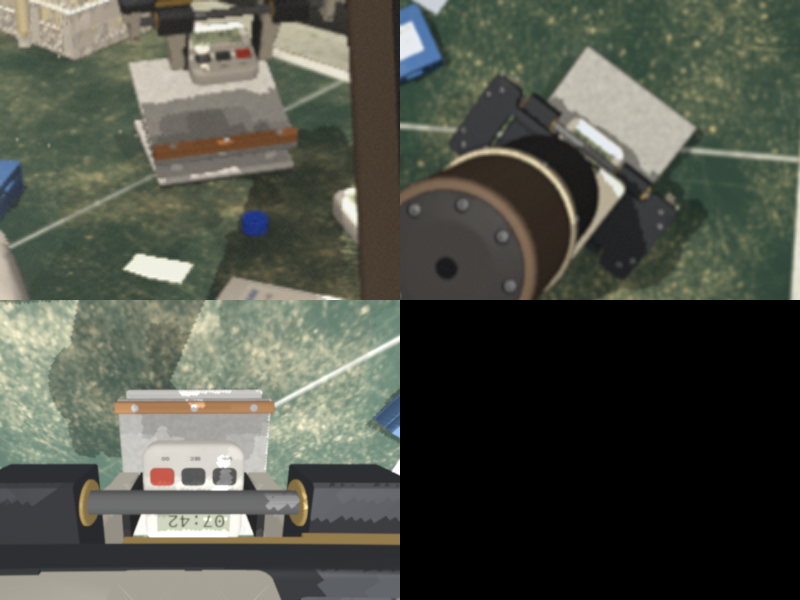

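The mixed picture shows the timer held over the stand, square and centred in the wrist view (cleat at about row 407 and timer at about col 193 of the half-size tile). I measure the board and cleat from the wrist view before lowering.

```bash
python3 - <<'E'
from g import *
z=np.load('pics/wrist4.png.npz');p=z['p'].astype(int);W=cloud(z['d'],dict(camera_matrix=z['K'],distortion=z['D'],world_from_camera=z['T']))
L=(W-S[:3,3])@S[:3,:3]
o=(p[...,0]>p[...,2]*1.8)&(p[...,0]>90)&(abs(L[...,0])<.03)&(abs(L[...,1])<.1)&(abs(L[...,2]-.008)<.02)
Q=L[o];print(o.sum(),np.percentile(Q,[1,5,50,95,99],axis=0).round(4))
print(cv2.minAreaRect((Q[:,:2]*1000).astype(np.float32)))
for n in ['wrist4']:
  b=(L[...,0]>.004)&(L[...,0]<.12)&(abs(L[...,1])<.06)&(abs(L[...,2])<.015)&~o
  B=L[b];A=np.c_[B[:,:2],np.ones(len(B))];print('board plane',len(B),np.linalg.lstsq(A,B[:,2],rcond=None)[0])
# timer top in wrist, slope coords
t=(abs(L[...,0]-.041)<.05)&(abs(L[...,1])<.04)&(abs(L[...,2]-.083)<.01)
Q=L[t];print('timer',len(Q),np.percentile(Q,[1,50,99],axis=0).round(4))
E
```

```text
3880 [[-0.0111 -0.0653  0.0098]
 [-0.011  -0.0607  0.0105]
 [-0.007  -0.0037  0.0118]
 [-0.0027  0.0608  0.0129]
 [-0.0022  0.0655  0.0133]]
((-6.621395111083984, 0.116424560546875), (134.06056213378906, 9.084357261657715), 89.98551177978516)
board plane 10736 [ 0.00070699 -0.00128085  0.00088463]
timer 19077 [[ 0.0079 -0.0369  0.0751]
 [ 0.0279 -0.0003  0.0836]
 [ 0.0684  0.0366  0.0911]]
```

Call:
carry_out([
  [[0, 0, 0, 0.25, 0.03, 0.3, -0.5], [0, 0, 0, 0, 0, 0.5, -0.5], [0, 0, 0, 0, 0, 0.5, -0.5], [0, 0, 0, 0, 0, 0.5, -0.5], [0, 0, 0, 0, 0, 0.4, -0.5], [0, 0, 0, 0, 0, 0.25, -0.5], [0, 0, 0, 0, 0, 0.1, -0.5], [0, 0, 0, 0, 0, 0.03, -0.5], [0, 0, 0, 0, 0, 0, -0.5]],
])

```text
t: 10.65
eef_pos: [0.4765, -0.225, 0.229]
ee_rot: [3.14, 0.33, 2.498]
force: [0.1, 1.0, -0.7]
width: 0.0619
```

```bash
python3 - <<'E'
from g import *
go(.0345,0,.001); print(arm.get_state()['force'])
E
```

```text
t 10.65 timer in slope now [ 0.0399 -0.0002  0.0121]
turn [ 0.01453524 -0.13647959  0.0051347 ] shift(before turning) [0.345198   0.02003494 0.44878537] shift in final axes [0.35370114 0.02068844 0.44208468] goal [ 0.47322568 -0.22184575  0.21554157]
[ 0.05006957  0.96252858 -0.67477765]
```

```bash
python3 - <<'E'
from g import *
s=arm.get_state(); print(s['q'],s['qd'])
E
```

```text
[-0.20588293  0.21288967 -0.97739113  1.0481478  -0.15688742 -3.02994404] [ 0.00057098 -0.00224168 -0.00144142  0.00070774 -0.00175598 -0.00082023]
```

```bash
cat > kin.py <<'E'
from g import *
from scipy.optimize import least_squares
s=arm.get_state()
data=[([-0.889,0.359,0.012,0,-1.224,-0.288],[0.25898312,-0.62332494,0.4046649],[-3.14156,0,-2.747768]),
([.250863309,.159461285,-.636429634,0,-.773864934,-1.51661],[.4545502,-.08151058,.26158731],np.radians([-179.997667,.0595758942,-162.522861])),
([.239909615,.289109962,-.722090016,0,-.559037839,-1.50679987],[.45136726,-.0870592,.18262124],np.radians([-179.992991,.0316,-162.5795])),
([.246565822,.126392507,-.620533855,0,-.823405999,-2.46163194],[.45034011,-.08443903,.28069849],np.radians([179.979704,.01718,143.08661])),
([-0.03497365,0.1087873,-0.88500801,0.61285885,-0.34734885,-2.73660973],[.4594,-.2122,.2805],[-3.141,.348,2.496]),
([-0.20588293,0.21288967,-0.97739113,1.0481478,-0.15688742,-3.02994404],[.4765,-.225,.229],[3.14,.33,2.498])]
Rz=lambda a:R.from_euler('z',a).as_matrix();Ry=lambda a:R.from_euler('y',a).as_matrix();Rx=lambda a:R.from_euler('x',a).as_matrix()
def fk(q,k):
    r0,z0,lat,a2,e3,a3,d6=k
    # forearm down-pitch = q2-q3 from horizontal
    M=Rz(q[0]);p=M@[r0,lat,z0]
    p=p+M@Ry(q[1])@[0,0,a2]
    F=M@Ry(q[1]-q[2])
    p=p+F@[a3,0,e3]
    Wr=F@Rx(S4*q[3])@Ry(-q[4])@Rx(S6*q[5])
    p=p+Wr@[d6,0,0]
    return p,Wr
S4,S6=1,1
if 1:
    best=None
    for S4 in(1,-1):
      for S6 in(1,-1):
        As=[]
        for q,p,e in data:
            As.append(fk(q,[0]*7)[1].T@R.from_euler('xyz',e).as_matrix())
        err=max(np.degrees(R.from_matrix(As[0].T@a).magnitude()) for a in As)
        if best is None or err<best[0]: best=(err,S4,S6,As[0])
    rerr,S4,S6,A=best
    f=lambda k:np.concatenate([fk(q,k)[0]-p for q,p,e in data])
    sol=least_squares(f,[0.0,.4,-.19,.4,0,.4,.1]);K=sol.x
def full(q): p,W=fk(q,K);return p,W@A
if __name__=='__main__':
    print(rerr,S4,S6,K,abs(sol.fun).max())
E
python3 kin.py
```

```text
0.02977529060621438 -1 -1 [ 0.08506926  0.26005299 -0.16146614  0.60956821  0.02300263  0.34262273
  0.35384368] 0.07534758642064524
```

```bash
python3 - <<'E'
t=open('kin.py').read()
t=t.replace("r0,z0,lat,a2,e3,a3,d6=k","r0,z0,lat,a2,e3,a3,d6,b,c,b5,c5=k").replace("    Wr=F@","    W4=F@Rx(S4*q[3]);p=p+W4@[0,b,c]\n    W5=W4@Ry(-q[4]);p=p+W5@[0,b5,c5]\n    Wr=F@").replace("[0]*7","[0]*11").replace("[0.0,.4,-.19,.4,0,.4,.1]","[0.0,.4,0,.4,0,.4,.1,-.1,0,-.1,0]")
t=t.replace("f=lambda k:np.concatenate([fk(q,k)[0]-p for q,p,e in data])","f=lambda k:np.concatenate([fk(q,k)[0]-p for q,p,e in data]+[1e-3*np.array(k)])")
open('kin.py','w').write(t)
E
python3 kin.py
```

```text
0.02977529060621438 -1 -1 [-3.01983053e-04  1.98513779e-01  1.04799403e-04  6.01220647e-01
  5.50212930e-04  4.63743819e-01  1.99313243e-01 -9.59450196e-02
 -3.05059257e-04 -9.59450196e-02  1.07215893e-04] 0.0006012206468185084
```

```bash
cat > ik.py <<'E'
from kin import *
lo=np.array([-3.07,-1.43,-1.02,-3.03,-3.05,-3.03]);hi=np.array([3.07,2.12,1.25,1.67,0,3.03])
q0=np.array(arm.get_state()['q'])
def ik(M,seed=None):
    def f(q):
        p,Rm=full(q);return np.r_[(p-M[:3,3])*10,R.from_matrix(Rm.T@M[:3,:3]).as_rotvec()]
    b=None
    rng=np.random.default_rng(0)
    ss=[q0 if seed is None else seed]+[lo+(hi-lo)*rng.random(6) for _ in range(25)]
    out=[]
    for s in ss:
        r=least_squares(f,np.clip(s,lo+1e-3,hi-1e-3),bounds=(lo,hi))
        if not any(np.abs(r.x-o[1]).max()<.02 for o in out): out.append((np.linalg.norm(r.fun),r.x))
    out.sort(key=lambda o:o[0]);return out
E
python3 - <<'E'
from ik import *
print(q0, full(q0)[0])
for flip in (0,1):
 for pit in (0,4,8,12):   # reduce tilt
  for z in (.004,.06):
   TT=S@T([.036,0,z+.033*np.sin(np.radians(pit))],Ry(np.radians(pit)))
   M=TT@np.linalg.inv(X)@T([0,0,0],Rz(np.pi*flip))
   for e,q in ik(M)[:2]: print(flip,pit,z,round(e,4),q.round(3))
E
```

```text
[-0.20588293  0.21288967 -0.97739113  1.0481478  -0.15688742 -3.02994404] [ 0.47651341 -0.22500533  0.22893553]
0 0 0.004 0.0249 [-0.329  0.22  -1.02   1.38  -0.107  3.03 ]
0 0 0.004 0.0377 [-0.204  0.225 -0.986  1.046 -0.147 -3.03 ]
0 0 0.06 0.0 [-0.05   0.118 -0.916  0.679 -0.309 -2.792]
0 0 0.06 0.1126 [-0.221  0.112 -1.02   1.231 -0.216  3.03 ]
0 4 0.004 0.0 [-0.075  0.249 -0.844  0.561 -0.282 -2.665]
0 4 0.004 0.0615 [-0.346  0.223 -1.004  1.398 -0.093  3.03 ]
0 4 0.06 0.0 [-0.014  0.145 -0.77   0.376 -0.456 -2.523]
0 4 0.06 0.1546 [-0.293  0.111 -1.02   1.337 -0.146  3.03 ]
0 8 0.004 0.0 [-0.056  0.275 -0.69   0.271 -0.445 -2.394]
0 8 0.004 0.1442 [-0.358  0.23  -0.986  1.405 -0.084  3.03 ]
0 8 0.06 0.0 [-0.027  0.173 -0.654  0.22  -0.583 -2.362]
0 8 0.06 0.2343 [-0.32   0.118 -1.006  1.367 -0.122  3.03 ]
0 12 0.004 0.0 [-0.074  0.301 -0.579  0.138 -0.577 -2.252]
0 12 0.004 0.2253 [-0.37   0.239 -0.967  1.414 -0.075  3.03 ]
0 12 0.06 0.0 [-0.051  0.204 -0.556  0.121 -0.698 -2.252]
0 12 0.06 0.3136 [-0.332  0.129 -0.986  1.373 -0.113  3.03 ]
1 0 0.004 0.0239 [-0.323  0.219 -1.02
[... 209 characters left out ...]
04 0.0 [-0.075  0.248 -0.845  0.563 -0.282  0.475]
1 4 0.004 0.3226 [-0.808  0.246 -0.736 -3.03  -0.    -1.531]
1 4 0.06 0.0 [-0.014  0.145 -0.77   0.377 -0.456  0.618]
1 4 0.06 0.422 [-0.814  0.123 -0.762 -3.03  -0.    -1.528]
1 8 0.004 0.0 [-0.056  0.275 -0.691  0.272 -0.445  0.746]
1 8 0.004 0.4047 [-0.805  0.253 -0.716 -3.03  -0.    -1.531]
1 8 0.06 0.0 [-0.027  0.173 -0.654  0.22  -0.583  0.779]
1 8 0.06 0.502 [-0.811  0.133 -0.741 -3.03  -0.    -1.528]
1 12 0.004 0.0 [-0.074  0.301 -0.579  0.138 -0.577  0.889]
1 12 0.004 0.486 [-0.802  0.261 -0.696 -3.03  -0.    -1.531]
1 12 0.06 0.0 [-0.051  0.204 -0.557  0.121 -0.698  0.889]
1 12 0.06 0.581 [-0.808  0.144 -0.72  -3.03  -0.    -1.527]
```

```bash
cat > go2.py <<'E'
from ik import *
def go2(x,y,z,pit):
    s=arm.get_state();C=T(s['eef_pos'],R.from_euler('xyz',s['ee_rot']).as_matrix())
    TT=S@T([x,y,z+.033*np.sin(np.radians(pit))],Ry(np.radians(pit)))
    M=TT@np.linalg.inv(X);D=np.linalg.inv(C)@M;N=np.linalg.inv(S)@C@X
    print('t',s['t'],'now',N[:3,3].round(4),'tilt',R.from_matrix(N[:3,:3]).as_euler('xyz',degrees=True).round(2),'q',np.round(s['q'],3),'F',np.round(s['force'],2))
    e,q=ik(M)[0];print('ik',round(e,4),q.round(3))
    print('turn',(np.degrees(R.from_matrix(D[:3,:3]).as_rotvec())/8).round(3),'shift before',(D[:3,3]/.025).round(3),'after',((D[:3,:3].T@D[:3,3])/.025).round(3))
E
python3 - <<'E'
from go2 import *
go2(.0355,0,.012,5)
go2(.0355,0,.002,5)
E
```

```text
t 10.65 now [ 0.0399 -0.0002  0.0121] tilt [0.12 1.09 0.04] q [-0.206  0.213 -0.977  1.048 -0.157 -3.03 ] F [ 0.05  0.96 -0.67]
ik 0.0 [-0.052  0.24  -0.79   0.431 -0.352 -2.554]
turn [0.015 0.489 0.006] shift before [-0.313  0.021 -0.097] after [-0.306  0.021 -0.118]
t 10.65 now [ 0.0399 -0.0002  0.0121] tilt [0.12 1.09 0.04] q [-0.206  0.213 -0.977  1.048 -0.157 -3.03 ] F [ 0.05  0.96 -0.67]
ik 0.0 [-0.063  0.259 -0.803  0.466 -0.321 -2.582]
turn [0.015 0.489 0.006] shift before [-0.321  0.02   0.303] after [-0.34   0.021  0.28 ]
```

Call:
carry_out([
  [[0, 0.1, 0, -0.07, 0, -0.1, -0.5], [0, 0.13, 0, -0.08, 0, -0.05, -0.5], [0, 0.13, 0, -0.08, 0, 0, -0.5], [0, 0.13, 0, -0.08, 0, 0, -0.5], [0, 0, 0, 0, 0, 0, -0.5]],
])

```text
t: 11.28
eef_pos: [0.4821, -0.2285, 0.235]
ee_rot: [3.139, 0.262, 2.498]
force: [0.6, 0.1, -0.7]
width: 0.0616
```

```bash
python3 - <<'E'
from go2 import *
go2(.0355,0,.002,5)
E
```

```text
t 11.275 now [0.036  0.0005 0.016 ] tilt [0.16 4.98 0.04] q [-0.051  0.238 -0.786  0.422 -0.354 -2.545] F [ 0.6   0.07 -0.66]
ik 0.0 [-0.063  0.259 -0.803  0.466 -0.321 -2.582]
turn [0.02  0.003 0.006] shift before [-0.023 -0.002  0.447] after [-0.023 -0.001  0.447]
```

Call:
carry_out([
  [[0, 0, 0, 0, 0, 0.2, -0.5], [0, 0, 0, 0, 0, 0.15, -0.5], [0, 0, 0, 0, 0, 0.08, -0.5], [0, 0, 0, 0, 0, 0, -0.5]],
])

```text
t: 11.78
eef_pos: [0.4834, -0.2307, 0.2239]
ee_rot: [3.14, 0.261, 2.498]
force: [0.2, 0.3, -0.4]
width: 0.0617
```

```bash
python3 - <<'E'
from go2 import *
go2(.0355,0,.0,5)
p,d,m=shot('scene','s5.png');b=shot('wrist','w5.png')[0]
a=cv2.resize(p[190:290,240:380],(560,400),interpolation=cv2.INTER_CUBIC)
cv2.imwrite('pics/mix5.png',a[:,:,::-1])
E
```

```text
t 11.775 now [ 0.0341 -0.0007  0.0048] tilt [0.08 5.06 0.04] q [-0.063  0.258 -0.805  0.463 -0.319 -2.577] F [ 0.25  0.28 -0.41]
ik 0.0 [-0.065  0.263 -0.806  0.474 -0.314 -2.588]
turn [ 0.01  -0.008  0.005] shift before [-0.055  0.038  0.073] after [-0.055  0.038  0.073]
```

View pics/mix5.png

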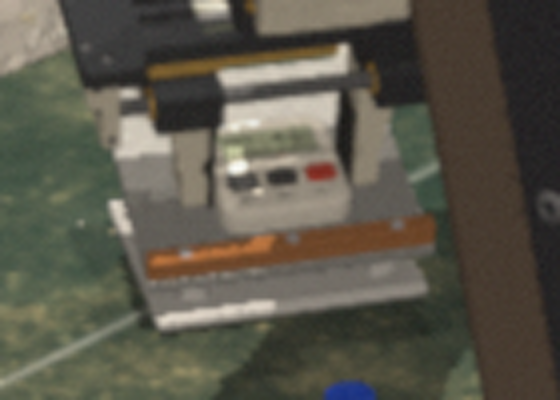

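View pics/w5.png

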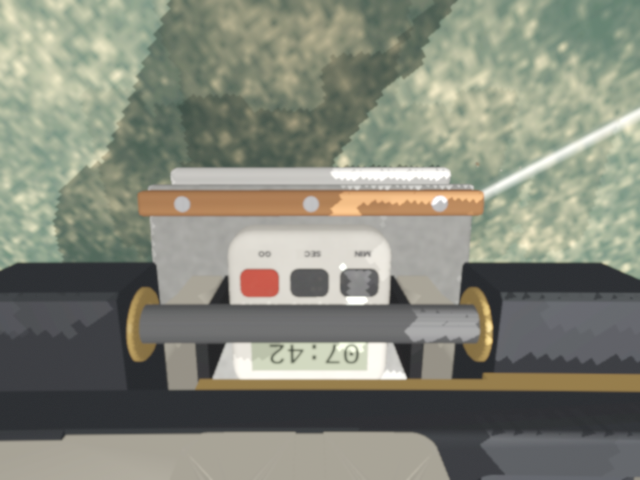

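The wrist view shows the timer's key edge at row 230 and the cleat at rows 190–215, parallel and centred, with a gap of a few mm. I lower the last bit until it touches.

Call:
carry_out([
  [[0, 0, 0, 0, 0, 0.04, -0.5], [0, 0, 0, 0, 0, 0.04, -0.5], [0, 0, 0, 0, 0, 0.04, -0.5], [0, 0, 0, 0, 0, 0, -0.5]],
])

```text
t: 12.38
eef_pos: [0.4843, -0.2309, 0.2215]
ee_rot: [3.14, 0.262, 2.499]
force: [-1.3, 1.8, 2.4]
width: 0.0621
```

```bash
python3 - <<'E'
from go2 import *
go2(.0355,0,.0,5)
E
```

```text
t 12.375 now [ 0.0342 -0.0003  0.0022] tilt [0.12 5.02 0.05] q [-0.066  0.263 -0.81   0.475 -0.309 -2.588] F [-1.34  1.82  2.35]
ik 0.0 [-0.065  0.263 -0.806  0.474 -0.314 -2.588]
turn [ 0.014 -0.002  0.007] shift before [-0.046  0.025 -0.031] after [-0.046  0.025 -0.031]
```

The board is touched (about 3 N along its normal). I ease the grip, then open.

Call:
carry_out([
  [[0, 0, 0, 0, 0, 0, -0.5], [0, 0, 0, 0, 0, 0, -0.5], [0, 0, 0, 0, 0, 0, 0.42], [0, 0, 0, 0, 0, 0, 0.45], [0, 0, 0, 0, 0, 0, 0.5], [0, 0, 0, 0, 0, 0, 0.6], [0, 0, 0, 0, 0, 0, 0.8], [0, 0, 0, 0, 0, 0, 1], [0, 0, 0, 0, 0, 0, 1]],
], squeeze=3)

```text
t: 13.5
eef_pos: [0.4843, -0.231, 0.2214]
ee_rot: [3.14, 0.261, 2.499]
force: [-0.1, -0.3, -1.1]
width: 0.0871
```

```bash
python3 - <<'E'
from go2 import *
s=arm.get_state();print(s['t'],s['width'],s['force'])
b=shot('wrist','w6.png')[0]
E
```

```text
13.5 0.0871191895107577 [-0.09628502 -0.29024739 -1.06101474]
```

View pics/w6.png

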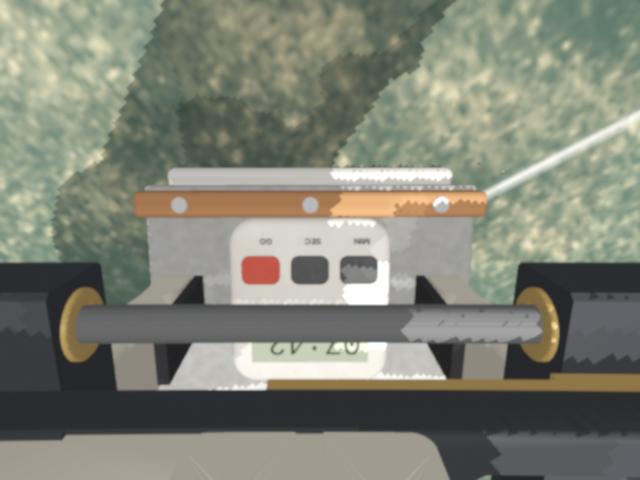

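The timer's edge now meets the cleat (row ~218), square and centred, with the fingers clear on both sides. I retract.

Call:
carry_out([
  [[0, 0, 0, 0, 0, -0.4, 1], [0, 0, 0, 0, 0, -0.8, 1], [0, 0, 0, 0, 0, -0.8, 1], [0, 0, 0, 0, 0, -0.8, 1], [0, 0, 0, 0, 0, -0.8, 1], [0, 0, 0, 0, 0, -0.8, 1], [0, 0, 0, 0, 0, 0, 1]],
])

```text
t: 14.42
eef_pos: [0.4617, -0.2139, 0.3291]
ee_rot: [3.138, 0.264, 2.498]
force: [0.4, -0.8, -0.8]
width: 0.0877
```

```bash
python3 - <<'E'
from g import *
p,d,m=shot('wrist','w7.png');W=cloud(d,m);L=(W-S[:3,3])@S[:3,:3]
t=(L[...,0]>-.002)&(L[...,0]<.09)&(abs(L[...,1])<.05)&(abs(L[...,2]-.018)<.007)
Q=L[t];print(len(Q),cv2.minAreaRect((Q[:,:2]*1000).astype(np.float32)))
B=Q[abs(Q[:,2]-np.median(Q[:,2]))<.003];print(np.median(B,axis=0),np.linalg.lstsq(np.c_[B[:,:2],np.ones(len(B))],B[:,2],rcond=None)[0])
pi=p.astype(int);o=(pi[...,0]>pi[...,2]*1.8)&(pi[...,0]>90)&(abs(L[...,0])<.03)&(abs(L[...,1])<.1)&(L[...,2]>.005)&(L[...,2]<.02)
print('cleat',np.percentile(L[o],[2,50,98],axis=0).round(4))
for q in ['timer_center','timer_display','seat','slope']:
  for r in arm.landmark_of('wrist',q)[:1]: 
    i,j=map(int,r['point']);print(q,r['conf'],i,j,L[min(i,479),min(j,639)])
p,d,m=shot('top','t7.png')
W=cloud(d,m)
for q in ['filter_case','spare_cap']:
  for r in arm.landmark_of('top',q)[:1]: 
    i,j=map(int,r['point']);print(q,r['conf'],i,j,W[i,j])
print(arm.get_state()['t'],arm.get_state()['force'])
E
```

```text
9148 ((31.029945373535156, -0.5765800476074219), (98.4511489868164, 65.71306610107422), 89.98072814941406)
[ 3.28968831e-02 -2.38003011e-05  1.60104369e-02] [ 0.00081053 -0.00046566  0.01603648]
cleat [[-0.0101 -0.0645  0.0104]
 [-0.0062 -0.0075  0.0119]
 [ 0.0201  0.0644  0.0197]]
timer_center 0.79 234 306 [ 0.03372498 -0.00133749  0.01527832]
timer_display 0.58 256 307 [ 0.0486108  -0.00069391  0.01455185]
slope 0.82 177 309 [-0.00309851  0.00062369  0.01194537]
filter_case 0.9 138 251 [ 0.64055982 -0.06480672  0.03076744]
14.825 [-0.04964197 -0.44536837  0.54215806]
```

View pics/w7.png

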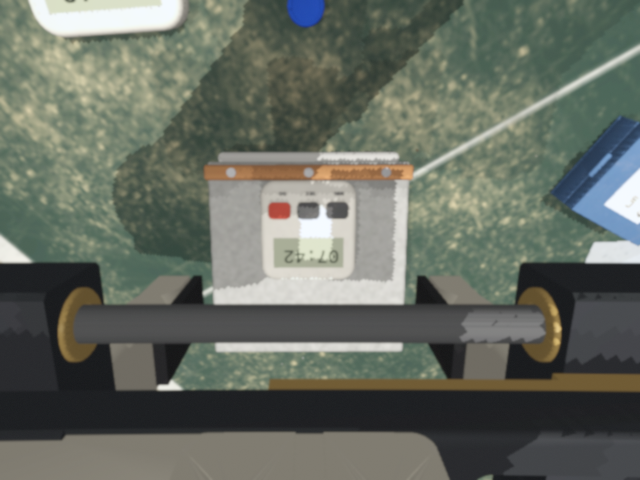

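The timer lies flat and square against the cleat, with keys at the cleat (row 210) and display uphill (row 253). The gripper is clear, so I hand it in.

```bash
python3 -c "
from station import arm
print(arm.job_done())"
```

```text
the job is handed in; nothing more can be done
None
```

The white bench timer is on the grey stand, lying flat with its lower edge against the cleat, keys at the cleat and display uphill. I handed the job in at about 15 s of the 34 s allowed; no verdict was reported.

**How it went:** I picked the smaller white timer, gripped it by its sides and carried it over the stand. The first descent at the full 20° tilt stopped short because the last joint reached its limit. I then reduced the tilt to about 15°, lowered until the board was touched (about 3 N), eased the grip and opened. The timer settled flat and slid the last few mm down to the cleat.

**Last checks (wrist camera, in my estimated slope frame):**

| Check | Measured | Allowed |
|---|---|---|
| Centre uphill of the cleat | about 33–35 mm | 27–43 mm |
| Off mid-width | about 1 mm or less | 25 mm |
| Flatness | within about 0.1° | 7° |
| Squareness | looks square in the picture, not measured | 12° |

- **Disagreements and failed checks:** The wrist camera put the cleat's face about 2 mm lower than my first estimate, so the uphill figure carries about 2 mm of doubt. My rectangle fit to the settled timer also took in something else (98 × 66 mm), so I did not use it.
- **Blue case:** The network put it within about 5 mm of its first position, and the arm went nowhere near it.
- **Blue cap:** The network did not report it in the last top picture, so its position was not measured. It is partly visible at the upper edge of the last wrist view, and nothing touched it that I could see.

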